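Set a sign board to the scribed line of a rotary trimmer and clamp it

ROBOT

A 6-joint arm with a two-finger parallel gripper is mounted at the origin on a cart in front of the work surface, level with it; the furniture and walls round the work are solid. World frame = base frame: x ahead of the robot, y to its left, z up, the work surface at z = 0. Lengths are in m, angles in rad, forces in N, time in s.
With the tool pointing down it reaches from about 0.35 to 0.975 m from the base axis. Payload 4.9 kg.
Tool frame: the origin (TCP) lies at the very end of the fingers, on their centre line; the grasp point (between the pads) lies 19 mm behind it; z points along the fingers, y is the line along which they close (so a half turn about z gives the same grasp; the last joint's range is limited). The gripper opens to 85 mm and grips with 20 to 120 N. Pads are 22 mm wide; open, the fingers measure 114 mm over their backs; the gripper's body (76 mm by 85 mm) begins 54 mm behind the grasp point. The pads swing forward as they close: fully open they stand 13 mm farther back than shut.
Start: joints at [-1.437, 0.053, 1.613, -0, 1.476, -0.119], TCP at [0.156, -0.605, 0.231] pointing down, gripper open.
Joint ranges: [-3.01, 3.01], [-1.01, 2.22], [0.06, 2.58], [-1.02, 4.17], [0.09, 2.62], [-3.14, 3.14]. Speed limits (rad/s): [2.57, 2.57, 3.14, 3.14, 3.14, 3.14].

INTERFACE

Orientations are given as a rotation vector (axis times angle).
In Python, from station import get_obs, optics, ctrl gives the robot as it stands.
- The arm moves only by the shell command python3 -m pendant 'ROWS' [FORCE]. ROWS is JSON, a list of rows, each a list of 3 entries, a list of its own where there are three numbers: the shift along the tool's x, y, z in mm, then the turn, a rotation vector about the tool's x, y, z in rad, then the opening, from 0 (shut) to 1 (fully open). A call has 1 to 12 rows; each row shifts and turns the commanded pose from where the row before left it, along the tool's axes as they then stand; what a row does not reach is not made up. A row lasts 1/12 s, in which the tool goes at most 41.7 mm and 7.16 degrees, less where a joint would pass 70% of its speed; a pose out of reach is approached as far as the arm can. A call is refused whole if a number of a shift passes 41.7 or a number of a turn 0.125, either way. A call with a gripper value outside its range is refused whole. The fingers move at their own pace and stop on an object; FORCE is the grip in N (left out, the last holds). Time passes only in rows, so rows that do not move let the fingers close. It gives the time, the measured TCP pose, the force, the opening and the grip force at its end, in the units of the state.
- get_obs(): the state, without advancing time (a new reading comes with each control period).
- optics.get_image(name): name is "scene" or "top" or "wrist"; returns the picture (480x640x3 uint8, red, green, blue); there is no depth.
- optics.camera_model(name): a dict with "fx", "fy", "cx", "cy" (pixels), "cam_to_world" (4x4, takes a point from camera to world coordinates). Camera axes: x right, y up, looking along -z (the intrinsics and any distortion apply to the point x, -y, -z); pixel columns grow to the right and rows downward; lengths in m; the calibration is good to about 2 mm. A picture is of the moment at which its call begins: read the wrist's pose just before it. camera_model takes no time and is no camera call; for the wrist camera it gives the pose at the moment of the call.
- ctrl.finish_job(): hands the job in; it is judged then, once.
The state is a dict: "t": time; "q": joint angles; "dq": joint speeds; "effort": joint torques, N m; "tool_pos": TCP position; "tool_rot": TCP orientation; "contact_force": force on the tool from outside, world axes, zero at the start; "wrist_torque": the same for the moment, N m; "opening": finger opening in m; "grip_force": force on a finger pad.
Only numpy, scipy, OpenCV 4.12 (cv2) and the standard library are available. Lean on these libraries where they do the work, as an engineer would, in place of code of your own. Each camera call takes 0.05 s, during which the arm holds its last target. There are 200 camera calls.

TASK

Get the foam-board sign blank ready for its cut on the rotary trimmer: square its long edge against the fence and slide it along the fence until its left edge sits right on the long scribed line, and there press it firmly home against the fence with the fingers once more. Then press the raised cutter rail down so that it clamps the board without shifting it. Foam board bruises and the rail bends, so keep every press gentle (about 5 N is plenty), and leave the other things on the desk where they are.

Things in the scene. Friction and masses are not known exactly. Their poses are not given: they have to be found in the camera images.
- trimmer: rotary trimmer fixed to the worktop, grey bed 200 (x) x 310 (y) mm, its flat top 20 mm above the worktop. Origin: centre of its underside. Its x axis points across the bed to the fence at the far side, y along the fence to the left, z up. The scribed line lies at y = +35 mm, the cut at y = -115 mm
- fence: adjustable fence: aluminium bar 22 x 230 mm, 10 mm high, along the far side, under two thumb screws 21 mm high. Origin: where the middle of the bar's near face is, at bed height, when the bar is set right back: trimmer (76, 35, 20) mm; axes as the trimmer's. The bar is locked 0 to 10 mm nearer than that (origin does not follow), always parallel to y: find it by touch or eye
- line (a point): point on the long scribed line (thin pale line across the bed, parallel to the trimmer's x axis, 150 mm to the left of the cut), at the middle of the bed's depth, on the bed's top; axes as the trimmer's
- board: loose white foam-board sign blank 90 (x) x 190 (y) x 6 mm, 60 to 110 g, lying on the bed up to 0.12 rad askew and short of the fence, its left edge 25 to 65 mm left of the line; slides with under 1 N, no stop along the fence. Origin: centre of its underside; x axis across it to the fence, y along it to the left, z up. Its right end may reach under the raised rail without touching it
- board_left (a point): middle of the board's left (short) edge, half way up its thickness; this edge must come onto the line
- board_far (a point): middle of the board's far (long) edge, half way up its thickness; this edge goes against the fence
- rail (a joint): angle in rad of the cutter rail, an aluminium bar 24 mm wide over the right part of the bed, hinged at the far side about an axis parallel to the trimmer's y at trimmer (88, -100, 36) mm. 0 = level, its strip lying on the 6 mm board; positive = raised. Starts raised by 0.30 to 0.45, stays where it is left by hinge friction (0.35 N m); goes to -0.025 if no board lies under it
- rail_tab: black ribbed press tab 40 x 34 x 8 mm at the near end of the rail, moves with it. Origin: centre of its top face, 212 mm from the hinge axis and 4 mm above it when level; x axis along the rail to the hinge
- clamp_strip: rubber clamp strip 180 x 18 x 5 mm under the rail, moves with it. Origin: centre of its underside. On top of the rail, near the hinge, sits a black cutter head whose top is 47 mm above the strip's underside
- stapler: blue desk stapler 135 x 36 x 47 mm, right of the trimmer, loose; leave alone. Origin: centre of its underside
- rubber_stamp: rubber stamp with a handle, 24 x 48 x 67 mm, right of the trimmer, loose; leave alone. Origin: centre of its underside
- plaster_tape: small roll of plaster tape, 60 mm across, 25 mm high, left of the trimmer, loose; leave alone. Origin: centre of its underside

How it is judged:
On the way:
1. rail up, the left edge is within 2.5 mm of the line while the board is pressed home and square on the fence (over 2 N, gap under 1.5 mm, angle under 0.015 rad) (contact force between board and fence above 2 N and y of board_left in the frame of trimmer between 0.0325 and 0.0375 m and angle between the x axis of board and the x axis of trimmer, either way round below 0.015 rad and x of fence_bar_c0 in the frame of board below 0.0575 m and value of joint rail above 0.2 rad), for 0.2 s.
At the end, for the whole second after the job is handed in: The board lies flat and still on the bed with its left edge within 2.5 mm of the scribed line and its long edge square on the fence (gap under 1.5 mm, angle under 0.015 rad); the rail is down (under 0.02 rad) and its strip bears on the board with more than 1 N (y of board_left in the frame of trimmer between 0.0325 and 0.0375 m and angle between the x axis of board and the x axis of trimmer, either way round below 0.015 rad and x of fence_bar_c0 in the frame of board below 0.0575 m and angle between board's own z axis and vertical below 0.02 rad and value of joint rail below 0.02 rad and contact force between clamp_strip and board above 1 N and linear speed of board below 0.01 m/s); the robot touches nothing.
It fails at once if the fingers press on the board with more than 9 N (its edge is bruised) (contact force between the fingers and board above 9 N).
It fails at once if the fingers press on the rail's tab with more than 15 N (the rail is bent) (contact force between the fingers and rail_tab above 15 N).
It fails at once if the stapler, the rubber stamp or the tape roll is moved by more than 15 mm (distance of any of stapler, rubber_stamp, plaster_tape from where it was at the start of the episode above 0.015 m).
It also fails if it takes over 72 s, if anything falls off the work surface, if the arm or the gripper's body presses on something with over 40 N, if the wrist force passes 120 N, or if a joint passes its speed limit or range.

## Working session

There is one attempt and no reset: what is moved stays moved. The work goes in short steps, Python scripts to look and compute and a shell command to move; the robot and the scene stay as the last step left them, time stands still between calls to the robot, and variables do not carry over. Pictures are saved under pics/ and viewed, at most 13 in all, crops included, and the job is handed in when it is done.

```bash
mkdir -p pics; ls; python3 - <<'E'
from station import get_obs, optics
import cv2
for n in("top","scene"):
    cv2.imwrite(f"pics/{n}0.png",optics.get_image(n)[:,:,::-1])
    m=optics.camera_model(n);print(n,{k:(v if k!="cam_to_world" else [[round(float(x),4) for x in r] for r in v]) for k,v in m.items()})
print(get_obs())
E
```

```text
pics
top {'fx': 535.2725234195854, 'fy': 535.2725234195854, 'cx': 319.1042406121507, 'cy': 234.98853109491776, 'cam_to_world': [[0.0255, 0.9956, -0.0902, 0.4235], [-0.9996, 0.0265, 0.0097, -0.0442], [0.012, 0.09, 0.9959, 1.3223], [0.0, 0.0, 0.0, 1.0]]}
scene {'fx': 619.2622975235249, 'fy': 619.2622975235249, 'cx': 320.96798540618255, 'cy': 238.81004054004364, 'cam_to_world': [[-0.8947, 0.3297, -0.3014, 0.1], [-0.4467, -0.6675, 0.5958, 0.9045], [-0.0047, 0.6677, 0.7444, 1.2218], [0.0, 0.0, 0.0, 1.0]]}
{'t': 0.1, 'q': array([-1.43701909e+00,  5.33053949e-02,  1.61417997e+00, -2.44016815e-06,
        1.47602630e+00, -1.19005617e-01]), 'dq': array([-0.00023578, -0.00053762, -0.00204211,  0.00058901, -0.00050938,
        0.00081254]), 'effort': array([ 4.42823557e-05, -3.94906390e+01, -3.71362317e+01, -1.58097469e-04,
        3.89080480e-03, -4.25953161e-06]), 'tool_pos': array([ 0.1562304 , -0.60455872,  0.23016304]), 'tool_rot': array([-3.11462921e+00, -3.95772511e-01,  2.60628832e-05]), 'contact_force': array([ 0.13335227,  0.64443529, -0.52469339]), 'wrist_torque': array([-0.02322825, -0.00181001, -0.05841048]), 'grip_force': 0.0, 'opening': 0.0854340007034606}
```

View pics/top0.png

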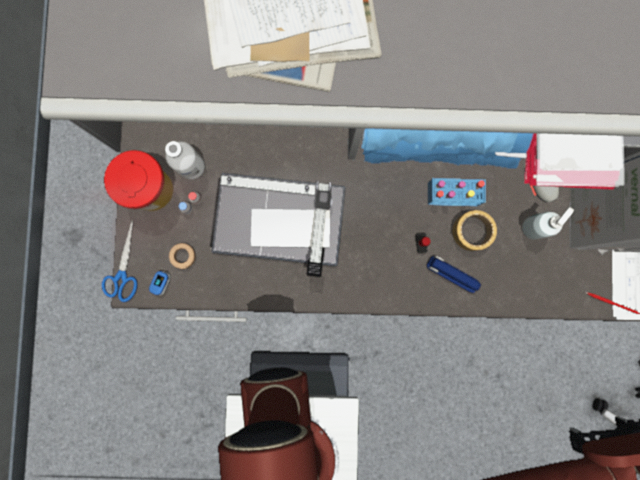

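View pics/scene0.png

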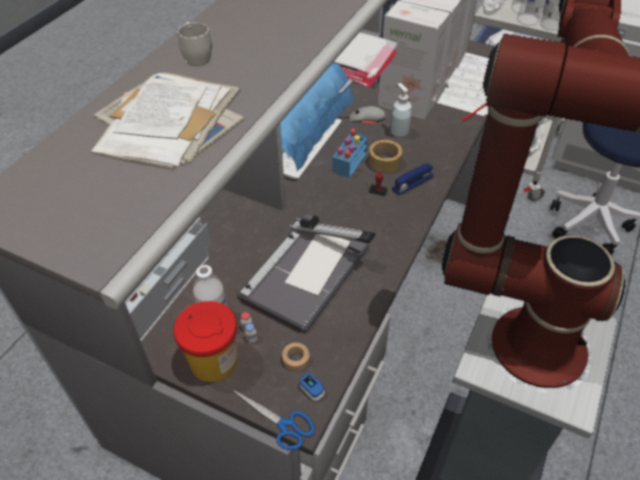

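The top view shows the trimmer at about (278,220), with the board at (290,228), the raised rail near column 320 and its tab at (315,268). The stapler and stamp are at (453,273) and (423,242), and the tape is at (181,256). The scene view agrees.

```bash
cat > h.py <<'E'
import numpy as np, cv2
from station import get_obs, optics
from scipy.spatial.transform import Rotation as Ro
def rays(m,px):
    px=np.atleast_2d(px).astype(float)
    T=np.array(m["cam_to_world"]);k=m.get("dist")
    d=np.c_[(px[:,0]-m["cx"])/m["fx"],-(px[:,1]-m["cy"])/m["fy"],-np.ones(len(px))]
    return T[:3,3],d@T[:3,:3].T
def plane(m,px,z):
    o,d=rays(m,px);return o+d*((z-o[2])/d[:,2])[:,None]
def proj(m,P):
    T=np.linalg.inv(np.array(m["cam_to_world"]));c=np.atleast_2d(P)@T[:3,:3].T+T[:3,3]
    return np.c_[m["cx"]+m["fx"]*c[:,0]/-c[:,2],m["cy"]-m["fy"]*c[:,1]/-c[:,2]]
def goto(P,yaw=None):
    """tool-axis shift (mm) from present pose to world point P; yaw= world heading of tool x, tool down"""
    o=get_obs();R=Ro.from_rotvec(o["tool_rot"])
    print("tcp",o["tool_pos"].round(4),"x-axis heading",round(float(np.arctan2(R.as_matrix()[1,0],R.as_matrix()[0,0])),4),"F",o["contact_force"].round(2),"t",round(o["t"],2))
    if P is not None: print("shift mm",(R.inv().apply(np.array(P)-o["tool_pos"])*1000).round(1))
    if yaw is not None:
        G=Ro.from_matrix(np.c_[[np.cos(yaw),np.sin(yaw),0],[np.sin(yaw),-np.cos(yaw),0],[0,0,-1]])
        print("turn",(R.inv()*G).as_rotvec().round(4))
E
python3 - <<'E'
from h import *
m=optics.camera_model("top")
print(plane(m,[[220,178],[214,250],[337,263],[343,186]],.02).round(3))
print(plane(m,[[251,209],[252,246],[329,245],[329,211]],.026).round(3))
print(plane(m,[315,268],.11).round(3), plane(m,[[290,113]],.3).round(3), plane(m,[[181,256],[423,242],[435,260]],.02).round(3))
goto([.5,.03,.35],0)
E
```

```text
[[ 0.676  0.191  0.02 ]
 [ 0.498  0.198  0.02 ]
 [ 0.474 -0.102  0.02 ]
 [ 0.664 -0.113  0.02 ]]
[[ 0.6    0.111  0.026]
 [ 0.51   0.105  0.026]
 [ 0.517 -0.081  0.026]
 [ 0.6   -0.079  0.026]]
[[ 0.458 -0.049  0.11 ]] [[0.754 0.009 0.3  ]] [[ 0.481  0.277  0.02 ]
 [ 0.531 -0.311  0.02 ]
 [ 0.488 -0.341  0.02 ]]
tcp [ 0.1562 -0.6046  0.2302] x-axis heading 0.2528 F [ 0.13  0.64 -0.52] t 0.1
shift mm [ 491.6 -528.6 -118.7]
turn [-0.0019  0.      0.2528]
```

```bash
python3 -m pendant '[[[27,-29,-7],[0,0,0.014],0],[[27,-29,-7],[0,0,0.014],0],[[27,-29,-7],[0,0,0.014],0],[[27,-29,-7],[0,0,0.014],0],[[27,-29,-7],[0,0,0.014],0],[[27,-29,-7],[0,0,0.014],0],[[27,-29,-7],[0,0,0.014],0],[[27,-29,-7],[0,0,0.014],0],[[27,-29,-7],[0,0,0.014],0],[[27,-29,-7],[0,0,0.014],0],[[27,-29,-7],[0,0,0.014],0],[[27,-29,-7],[0,0,0.014],0]]' 60; python3 -c "
from h import *
goto([.5,.06,.33],0)"
```

```text
t: 1.1
tool_pos: [0.4147, -0.2043, 0.3154]
tool_rot: [3.139, 0.132, 0.0]
contact_force: [0.6, -0.4, -0.2]
opening: -0.0
grip_force: 0.0
tcp [ 0.4147 -0.2043  0.3154] x-axis heading 0.0839 F [ 0.62 -0.43 -0.18] t 1.1
shift mm [ 107.2 -256.2  -14.7]
turn [ 0.0001 -0.0001  0.0839]
```

```bash
python3 -m pendant '[[[14,-34,-2],[0,0,0.017],0],[[14,-34,-2],[0,0,0.017],0],[[14,-34,-2],[0,0,0.017],0],[[14,-34,-2],[0,0,0.017],0],[[14,-34,-2],[0,0,0.017],0],[[14,-34,-2],[0,0,0.017],0],[[14,-34,-2],[0,0,0.017],0],[[14,-20,0],[0,0,0.017],0],[[0,0,0],[0,0,0],0],[[0,0,0],[0,0,0],0]]'; python3 - <<'E'
from h import *
goto(None)
m=optics.camera_model("wrist")
cv2.imwrite("pics/w1.png",optics.get_image("wrist")[:,:,::-1])
print(m["fx"],m["cx"],m["cy"],np.array(m["cam_to_world"]).round(3).tolist())
import json;json.dump({k:np.array(v).tolist() for k,v in m.items()},open("w1.json","w"))
E
```

```text
t: 1.93
tool_pos: [0.5186, 0.0552, 0.3284]
tool_rot: [3.14, -0.076, -0.003]
contact_force: [-0.2, 0.2, 0.5]
opening: 0.0004
grip_force: 0.0
tcp [0.5186 0.0552 0.3284] x-axis heading -0.0486 F [-0.21  0.2   0.45] t 1.93
370.32441818053525 315.9403539185263 236.35982190651495 [[-0.048, 0.96, 0.275, 0.586], [-0.999, -0.046, -0.013, 0.051], [0.001, -0.275, 0.961, 0.471], [0.0, 0.0, 0.0, 1.0]]
```

View pics/w1.png

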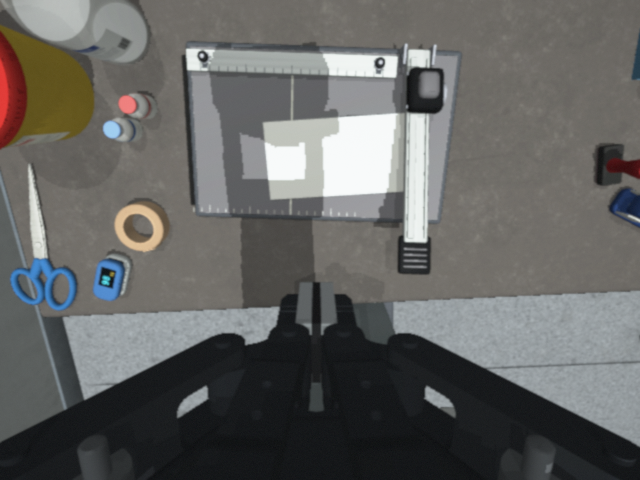

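The wrist view shows the bed with corners near (188,43), (461,52), (440,222) and (195,213). The scribed line is at column ~291, and the fence's near face at row ~73. The board's left edge runs from (264,122) to (267,199), and the tab is at (414,255).

```bash
python3 - <<'E'
from h import *
import json
m=json.load(open("w1.json"));g=cv2.imread("pics/w1.png",0).astype(float)
def sub(pts,axis,kind,w=6):
    out=[]
    for x,y in pts:
        s=g[y-w:y+w+1,x-1:x+2].mean(1) if axis=='y' else g[y-1:y+2,x-w:x+w+1].mean(0)
        if kind=='line':
            k=s-np.median(s);k[k<0]=0;c=(k*np.arange(len(s))).sum()/k.sum()
        else:
            d=np.abs(np.diff(s));i=d.argmax();a,b=max(i-1,0),min(i+2,len(d));c=(d[a:b]*(np.arange(a,b)+.5)).sum()/d[a:b].sum()
        out.append((x,y-w+c) if axis=='y' else (x-w+c,y))
    return np.array(out)
def fit(name,px,z,ax):
    P=plane(m,px,z)[:,:2];i=0 if ax=='x' else 1
    p=np.polyfit(P[:,i],P[:,1-i],1);r=P[:,1-i]-np.polyval(p,P[:,i])
    print(name,"slope",round(p[0],4),"mid",P.mean(0).round(4),"rms mm",(r.std()*1e3).round(2));return p
fit("line",sub([(292,y) for y in [80,90,100,110,205]],'x','line'),.02,'x')
fit("fence face top",sub([(x,73) for x in range(200,390,10)],'y','e'),.03,'y')
fit("board left",sub([(264+(y-122)*3//77,y) for y in range(126,198,5)],'x','e',5),.026,'x')
fit("board far",sub([(x,122-(x-264)*9//141) for x in range(330,402,6)],'y','e'),.026,'y')
fit("board near",sub([(x,199-(x-267)*7//138) for x in range(320,402,6)],'y','e'),.026,'y')
print(plane(m,[[188,43],[195,213],[440,222],[461,52]],.02).round(4))
for z in(.1,.12):print("tab",plane(m,[414,255],z).round(4))
mt=optics.camera_model("top")
# tab triangulation
o1,d1=rays(m,[414,255]);o2,d2=rays(mt,[315,268])
A=np.c_[d1[0],-d2[0]];s=np.linalg.lstsq(A,o2-o1,rcond=None)[0];print("tab tri",o1+d1[0]*s[0],o2+d2[0]*s[1])
E
```

```text
line slope -0.0822 mid [0.6011 0.0791] rms mm 0.04
fence face top slope 0.0822 mid [0.6481 0.0767] rms mm 0.11
board left slope 0.0116 mid [0.5541 0.1118] rms mm 0.21
board far slope -0.0161 mid [ 0.6007 -0.0034] rms mm 0.1
board near slope -0.0163 mid [0.5099 0.0027] rms mm 0.15
[[ 0.6857  0.1876  0.02  ]
 [ 0.4949  0.2063  0.02  ]
 [ 0.4686 -0.0989  0.02  ]
 [ 0.6622 -0.1136  0.02  ]]
tab [[ 0.4548 -0.0463  0.1   ]]
tab [[ 0.4619 -0.0411  0.12  ]]
tab tri [ 0.45613297 -0.04534136  0.10378142] [ 0.45837915 -0.04865446  0.10385769]
```

```bash
cat >> h.py <<'E'
TH=-0.0822
X=np.array([np.cos(TH),np.sin(TH)]);Y=np.array([-np.sin(TH),np.cos(TH)])
def W(xp,yp,z): return [*(xp*X+yp*Y),z]
E
python3 -c "
from h import *
goto(W(.485,.073,.06),TH)
o=get_obs();print(o['tool_pos'][:2]@X,o['tool_pos'][:2]@Y)"
```

```text
tcp [0.5184 0.0543 0.3286] x-axis heading -0.0502 F [0.46 0.75 0.68] t 1.98
shift mm [-27.5  22.7 268.7]
turn [0.0005 0.0015 0.032 ]
0.5121680506633636 0.0967075243571374
```

```bash
python3 -m pendant '[[[-14,12,0],[0,0,0.032],0.6],[[-14,11,20],[0,0,0],0.6],[[0,0,40],[0,0,0],0.6],[[0,0,40],[0,0,0],0.6],[[0,0,40],[0,0,0],0.6],[[0,0,40],[0,0,0],0.6],[[0,0,40],[0,0,0],0.6],[[0,0,28],[0,0,0],0.6],[[0,0,20],[0,0,0],0.6],[[0,0,0],[0,0,0],0.6],[[0,0,0],[0,0,0],0.6]]'; python3 - <<'E'
from h import *
goto(W(.485,.073,.0165),TH)
cv2.imwrite("pics/w2.png",optics.get_image("wrist")[:,:,::-1])
E
```

```text
t: 2.9
tool_pos: [0.488, 0.0323, 0.0605]
tool_rot: [3.139, -0.133, -0.004]
contact_force: [0.6, 0.0, 0.5]
opening: 0.0516
grip_force: 0.0
tcp [0.488  0.0323 0.0605] x-axis heading -0.0848 F [0.58 0.01 0.46] t 2.9
shift mm [ 1.4 -0.8 44. ]
turn [ 0.0002  0.0026 -0.0026]
```

View pics/w2.png

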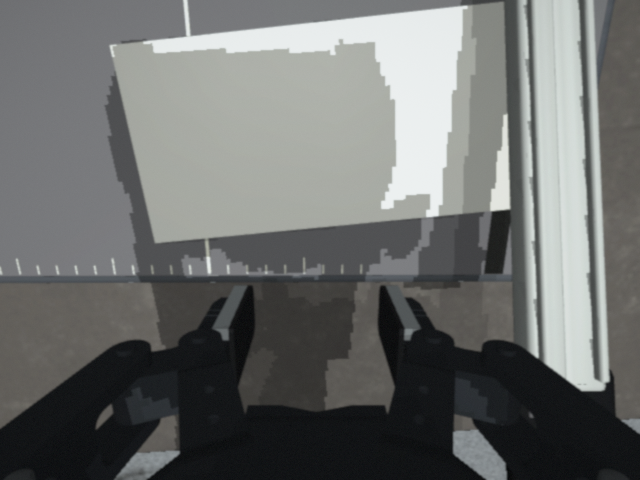

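The close-up shows the board's near edge running from (155,243) to (510,210). Both fingertips are short of it, at (240,290) and (393,290), and the rail is clear to the right.

```bash
python3 -m pendant '[[[0,0,30],[0,0,0],0.6],[[0,0,6],[0,0,0],0.6],[[0,0,4],[0,0,0],0.6],[[0,0,2],[0,0,0],0.6],[[0,0,1],[0,0,0],0.6],[[0,0,0],[0,0,0],0.6]]'; python3 -m pendant '[[[0,0,1],[0,0,0],0.6],[[0,0,0],[0,0,0],0.6],[[0,0,0],[0,0,0],0.6]]'
```

```text
t: 3.45
tool_pos: [0.4901, 0.0332, 0.0195]
tool_rot: [-3.139, 0.13, -0.003]
contact_force: [-0.4, 1.3, 0.5]
opening: 0.0512
grip_force: 0.0
t: 3.7
tool_pos: [0.4898, 0.0332, 0.0179]
tool_rot: [-3.139, 0.13, -0.002]
contact_force: [0.4, 1.3, 0.2]
opening: 0.051
grip_force: 0.0
```

```bash
python3 -m pendant '[[[0,0,1],[0,0,0],0.6],[[3,0,0],[0,0,0],0.6],[[3,0,0],[0,0,0],0.6],[[4,0,0],[0,0,0],0.6],[[4,0,0],[0,0,0],0.6],[[4,0,0],[0,0,0],0.6],[[4,0,0],[0,0,0],0.6],[[4,0,0],[0,0,0],0.6],[[4,0,0],[0,0,0],0.6],[[4,0,0],[0,0,0],0.6],[[0,0,0],[0,0,0],0.6]]'; python3 - <<'E'
from h import *
o=get_obs();print(o['tool_pos'][:2]@X,o['tool_pos'][:2]@Y);goto(None)
cv2.imwrite("pics/w3.png",optics.get_image("wrist")[:,:,::-1])
E
```

```text
t: 4.62
tool_pos: [0.5234, 0.0301, 0.0168]
tool_rot: [3.138, -0.13, -0.001]
contact_force: [-1.6, -0.4, 5.4]
opening: 0.0516
grip_force: 3.0
0.5191624416802628 0.07297740514080499
tcp [0.5234 0.0301 0.0168] x-axis heading -0.0831 F [-1.61 -0.41  5.35] t 4.62
```

View pics/w3.png

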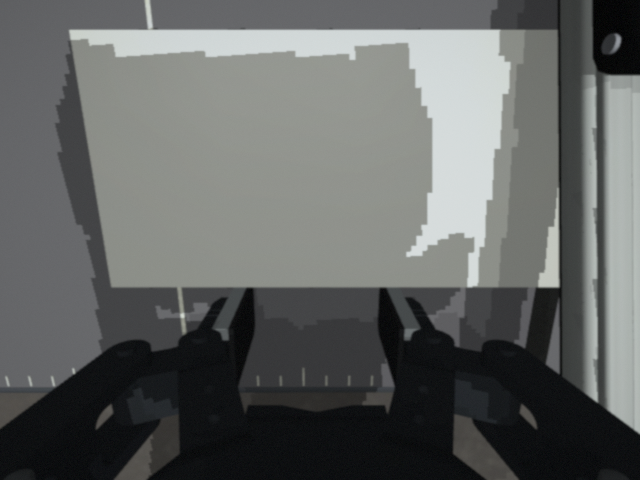

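The board is now square to the tool: near edge level at row 288, far edge at row 30. The tips are bearing about 5 N on the bed, so I'll raise 1 mm and continue toward the fence.

```bash
python3 -m pendant '[[[0,0,-1.2],[0,0,0],0.6],[[0,0,0],[0,0,0],0.6],[[4,0,0],[0,0,0],0.6],[[4,0,0],[0,0,0],0.6],[[2,0,0],[0,0,0],0.6],[[0,0,0],[0,0,0],0.6]]'; python3 -m pendant '[[[2,0,0],[0,0,0],0.6],[[2,0,0],[0,0,0],0.6],[[1,0,0],[0,0,0],0.6],[[0,0,0],[0,0,0],0.6]]'
```

```text
t: 5.17
tool_pos: [0.5336, 0.0294, 0.0175]
tool_rot: [3.139, -0.131, 0.001]
contact_force: [-0.9, -0.5, -0.4]
opening: 0.0514
grip_force: 0.0
t: 5.5
tool_pos: [0.5383, 0.0291, 0.0175]
tool_rot: [3.139, -0.131, 0.0]
contact_force: [0.5, -0.2, -0.7]
opening: 0.0512
grip_force: 0.0
```

```bash
for i in 1 2; do :; done; python3 -m pendant '[[[1,0,0],[0,0,0],0.6],[[1,0,0],[0,0,0],0.6],[[0,0,0],[0,0,0],0.6]]'; python3 -m pendant '[[[1,0,0],[0,0,0],0.6],[[0,0,0],[0,0,0],0.6]]';  python3 -m pendant '[[[0.5,0,0],[0,0,0],0.6],[[0,0,0],[0,0,0],0.6]]'
```

```text
t: 5.75
tool_pos: [0.5402, 0.0289, 0.0175]
tool_rot: [3.139, -0.131, 0.0]
contact_force: [0.1, -0.3, -0.7]
opening: 0.0515
grip_force: 0.0
t: 5.92
tool_pos: [0.5412, 0.0289, 0.0175]
tool_rot: [3.139, -0.131, 0.0]
contact_force: [-0.3, 1.0, -0.1]
opening: 0.0512
grip_force: 0.0
t: 6.08
tool_pos: [0.5416, 0.0288, 0.0175]
tool_rot: [-3.139, 0.131, -0.0]
contact_force: [-0.4, -1.9, 0.3]
opening: 0.0511
grip_force: 0.1
```

```bash
python3 -m pendant '[[[0.7,0,0],[0,0,0],0.6],[[0,0,0],[0,0,0],0.6]]'; python3 -m pendant '[[[0.7,0,0],[0,0,0],0.6],[[0,0,0],[0,0,0],0.6]]';  python3 -c "
from h import *
o=get_obs();print(o['tool_pos'][:2]@X,o['tool_pos'][:2]@Y);goto(None)
cv2.imwrite('pics/w4.png',optics.get_image('wrist')[:,:,::-1])"
```

```text
t: 6.25
tool_pos: [0.5423, 0.0288, 0.0175]
tool_rot: [-3.139, 0.131, -0.0]
contact_force: [0.6, 0.5, 0.6]
opening: 0.0511
grip_force: 0.1
t: 6.42
tool_pos: [0.543, 0.0287, 0.0175]
tool_rot: [-3.139, 0.131, -0.0]
contact_force: [0.4, -0.4, -0.2]
opening: 0.0515
grip_force: 0.1
0.5388462391393134 0.07319275995914683
tcp [0.543  0.0287 0.0175] x-axis heading -0.0832 F [ 0.45 -0.42 -0.23] t 6.42
```

View pics/w4.png

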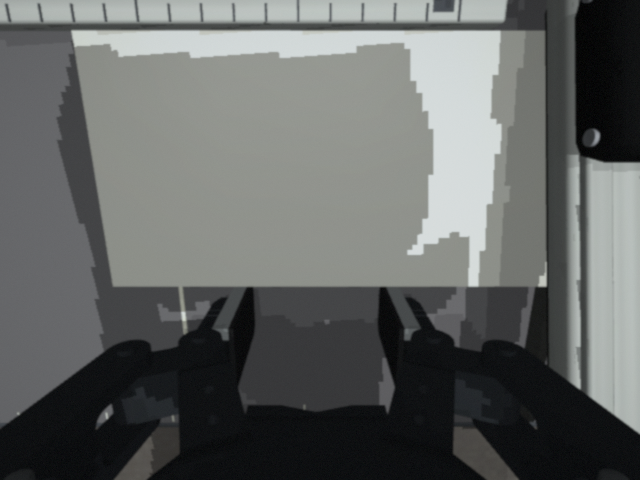

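The board is square and about 1 mm short of the fence: far edge at row 30, fence base at ~26. Its left edge runs from (72,32) to (112,287), and the line shows at (182,300).

```bash
python3 -c "
from h import *
m=optics.camera_model('wrist')
for p,z in(([[72,32],[112,287]],.026),([[182,300],[184,325]],.02),([[300,27],[480,27]],.02),([[200,30],[480,30]],.026)):
    P=plane(m,p,z)[:,:2];print((P@np.c_[X,Y]*1000).round(1).tolist())
"; python3 -m pendant '[[[-10,0,0],[0,0,0],0.6],[[-5,0,-30],[0,0,0],0],[[0,-20,-30],[0,0,0],0],[[10,-35,0],[0,0,0],0],[[25,-30,0],[0,0,0],0],[[30,0,0],[0,0,0],0],[[0,0,0],[0,0,0],0]]'; python3 -c "
from h import *
goto(W(.594,.175,.04),TH)"
```

```text
[[637.7, 152.2], [547.7, 152.7]]
[[539.2, 128.2], [527.7, 128.5]]
[[640.6, 78.0], [640.6, 16.8]]
[[638.3, 110.4], [638.3, 19.1]]
t: 7.05
tool_pos: [0.6033, 0.1103, 0.0783]
tool_rot: [3.139, -0.128, 0.006]
contact_force: [-0.3, -0.8, 1.0]
opening: 0.0003
grip_force: 0.0
tcp [0.6033 0.1103 0.0783] x-axis heading -0.0813 F [-0.29 -0.83  1.02] t 7.05
shift mm [  1.7 -15.5  38.3]
turn [-0.0002 -0.004   0.0009]
```

```bash
python3 -m pendant '[[[2,-20,10],[0,0,0],0],[[0,0,25],[0,-0.004,0],0],[[0,0,13],[0,0,0],0],[[0,0,6],[0,0,0],0],[[0,0,0],[0,0,0],0],[[0,0,0],[0,0,0],0]]'; python3 -c "
from h import *
goto(W(.594,.180,.0235),TH)"
```

```text
t: 7.55
tool_pos: [0.6029, 0.1285, 0.0234]
tool_rot: [3.139, -0.132, -0.007]
contact_force: [0.5, -0.3, 0.0]
opening: -0.0002
grip_force: 0.0
tcp [0.6029 0.1285 0.0234] x-axis heading -0.0838 F [ 0.53 -0.34  0.04] t 7.55
shift mm [ 3.7 -2.5 -0.1]
turn [ 0.0002  0.0046 -0.0016]
```

```bash
python3 -m pendant '[[[0,4,0],[0,0,0],0],[[0,4,0],[0,0,0],0],[[0,4,0],[0,0,0],0],[[0,4,0],[0,0,0],0],[[0,4,0],[0,0,0],0],[[0,4,0],[0,0,0],0],[[0,0,0],[0,0,0],0],[[0,0,0],[0,0,0],0]]'; python3 -c "
from h import *
goto(W(.594,.1428,.0235),TH)
import json;m=optics.camera_model('wrist');json.dump({k:np.array(v).tolist() for k,v in m.items()},open('w5.json','w'))
cv2.imwrite('pics/w5.png',optics.get_image('wrist')[:,:,::-1])"
```

```text
t: 8.22
tool_pos: [0.6014, 0.1048, 0.0235]
tool_rot: [-3.139, 0.131, 0.006]
contact_force: [-0.3, 0.4, -0.2]
opening: -0.0002
grip_force: 0.0
tcp [0.6014 0.1048 0.0235] x-axis heading -0.0837 F [-0.35  0.45 -0.16] t 8.22
shift mm [ 3.2 11.   0. ]
turn [ 0.      0.004  -0.0015]
```

View pics/w5.png

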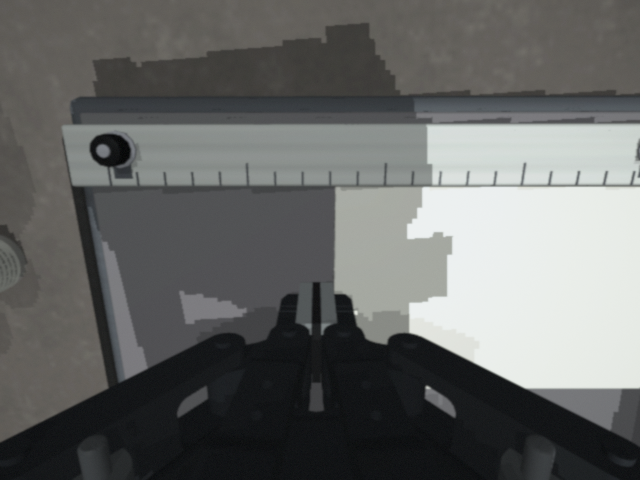

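The board's left edge stands upright at column ~335 (rows 190–280), touching the finger. The fence is flush with the board at row 187, and the line is hidden under the board.

```bash
python3 - <<'E'
from h import *
import json
m=json.load(open('w5.json'));g=cv2.imread('pics/w5.png',0).astype(float)
px=[]
for y in range(195,278,8):
    d=np.abs(np.diff(g[y,325:345]));i=d.argmax();px.append((325+i+.5,y))
P=plane(m,px,.026)[:,:2];print((P@np.c_[X,Y]*1000).round(1).tolist())
o=get_obs();print(o['tool_pos'][:2]@X,o['tool_pos'][:2]@Y)
E
```

```text
[[635.0, 146.1], [631.9, 146.1], [628.8, 146.0], [625.6, 146.0], [622.4, 145.9], [619.1, 145.9], [615.9, 145.9], [612.5, 145.8], [609.1, 146.2], [605.7, 146.1], [602.2, 146.1]]
0.5907384779091915 0.1539883411213623
```

```bash
python3 -m pendant '[[[0,3,0],[0,0,0],0],[[0,4,0],[0,0,0],0],[[0,4,0],[0,0,0],0],[[0,3,0],[0,0,0],0],[[0,2,0],[0,0,0],0],[[0,0,0],[0,0,0],0],[[0,0,0],[0,0,0],0]]'; python3 -m pendant '[[[0,-5,0],[0,0,0],0],[[-5,-15,-15],[0,0,0],0],[[-20,-5,-30],[0,0,0],0],[[-25,5,-30],[0,0,0],0],[[-20,10,-15],[0,0,0],0.2],[[0,0,0],[0,0,0],0.6],[[0,0,0],[0,0,0],0.6],[[0,0,0],[0,0,0],0.6]]'; python3 -c "
from h import *
goto(None)
o=get_obs();print(o['tool_pos'][:2]@X,o['tool_pos'][:2]@Y)
import json;m=optics.camera_model('wrist');json.dump({k:np.array(v).tolist() for k,v in m.items()},open('w6.json','w'))
cv2.imwrite('pics/w6.png',optics.get_image('wrist')[:,:,::-1])"
```

```text
t: 8.85
tool_pos: [0.6001, 0.0889, 0.0235]
tool_rot: [-3.139, 0.131, 0.006]
contact_force: [0.3, -0.7, 0.4]
opening: -0.0001
grip_force: 0.0
t: 9.52
tool_pos: [0.5315, 0.1052, 0.1134]
tool_rot: [-3.139, 0.13, 0.006]
contact_force: [-0.2, -0.3, -0.9]
opening: 0.0482
grip_force: 0.0
tcp [0.5315 0.1052 0.1134] x-axis heading -0.0831 F [-0.17 -0.32 -0.91] t 9.52
0.5210785053274816 0.14848377169315058
```

View pics/w6.png

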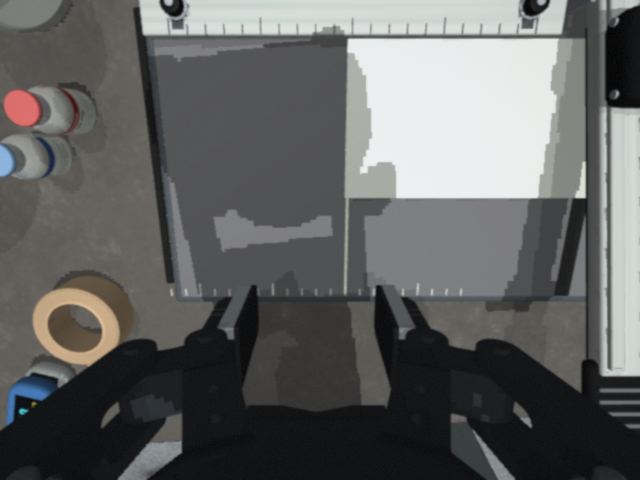

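The left edge at column ~346 (rows 40–198) almost meets the line at ~347 (rows 200–293), and the far edge is at the fence (row 37). Next I'll measure these at sub-pixel level.

```bash
cat > meas.py <<'E'
from h import *
import json,sys
def meas(n,ec,er,lc,lr,fr,fc,nr):
    m=json.load(open(n+'.json'));g=cv2.imread('pics/'+n+'.png',0).astype(float)
    def edge(s):
        d=np.abs(np.diff(s));i=d.argmax();a,b=max(i-1,0),min(i+2,len(d));return (d[a:b]*(np.arange(a,b)+.5)).sum()/d[a:b].sum()
    def ln(s):
        k=s-np.median(s)-3;k[k<0]=0;return (k*np.arange(len(s))).sum()/k.sum() if k.sum()>0 else np.nan
    XY=np.c_[X,Y]
    def fit(px,z,i):
        P=plane(m,px,z)[:,:2]@XY*1000;P=P[np.isfinite(P).all(1)]
        P=P[np.abs(P[:,i]-np.median(P[:,i]))<1.5];f=np.polyfit(P[:,1-i],P[:,i],1);return round(P[:,i].mean(),2),'slope',round(f[0],4),len(P)
    W_=8
    print("left edge y'",fit([(ec-W_+edge(g[y-1:y+2,ec-W_:ec+W_].mean(0)),y) for y in range(*er,5)],.026,1))
    print("line y'",fit([(lc-W_+ln(g[y-1:y+2,lc-W_:lc+W_].mean(0)),y) for y in range(*lr,4)],.02,1))
    print("near edge x'",fit([(x,nr-W_+edge(g[nr-W_:nr+W_,x-1:x+2].mean(1))) for x in range(*fc,8)],.026,0))
    print("far edge x'",fit([(x,fr-W_+edge(g[fr-W_:fr+W_,x-1:x+2].mean(1))) for x in range(*fc,8)],.026,0))
if __name__=="__main__":
    a=sys.argv; meas(a[1],*eval(a[2]))
E
python3 meas.py w6 '346,(45,195),347,(205,285),38,(400,530),198'
python3 -c "
import cv2;g=cv2.imread('pics/w6.png',0);print(g[28:46,450]);print(g[100,338:354],g[240,340:354])"
```

```text
left edge y' (np.float64(130.37), 'slope', np.float64(0.0022), 30)
line y' (np.float64(128.0), 'slope', np.float64(0.001), 20)
near edge x' (np.float64(548.19), 'slope', np.float64(0.0004), 17)
far edge x' (np.float64(638.51), 'slope', np.float64(0.0007), 17)
[221 221 221 220 214 194 158 112  85  87 141 209 227 232 235 234 234 235]
[ 84  83  84  83  84  82  84 100 138 164 172 174 173 174 174 173] [ 81  82  81  86 108 145 160 137  99  81  82  80  81  82]
```

```bash
python3 -m pendant '[[[20,-3,0],[0,0,0],0],[[30,-5,0],[0,0,0],0],[[20,0,0],[0,0,0],0],[[0,0,20],[0,0,0],0],[[0,0,30],[0,0,0],0],[[0,0,25],[0,0,0],0],[[0,0,10],[0,0,0],0],[[0,0,4],[0,0,0],0],[[0,0,0],[0,0,0],0],[[0,0,0],[0,0,0],0]]'; python3 -c "
from h import *
goto(W(.592,.1357,.0235),TH)"
```

```text
t: 10.4
tool_pos: [0.6025, 0.1072, 0.0254]
tool_rot: [-3.139, 0.131, 0.004]
contact_force: [0.6, 0.1, -0.0]
opening: 0.0
grip_force: 0.0
tcp [0.6025 0.1072 0.0254] x-axis heading -0.0832 F [ 0.61  0.11 -0.01] t 10.4
shift mm [ 0.3 20.6  1.9]
turn [-0.0002  0.0026 -0.001 ]
```

```bash
python3 -m pendant '[[[0,5,1.5],[0,0,0],0],[[0,5,0],[0,0,0],0],[[0,4,0],[0,0,0],0],[[0,2,0],[0,0,0],0],[[0,2,0],[0,0,0],0],[[0,1.5,0],[0,0,0],0],[[0,1,0],[0,0,0],0],[[0,0,0],[0,0,0],0],[[0,0,0],[0,0,0],0]]'; python3 -c "
from h import *
goto(W(.592,.1357,.0235),TH)"; python3 -m pendant '[[[0,-5,0],[0,0,0],0],[[-5,-15,-15],[0,0,0],0],[[-20,-5,-30],[0,0,0],0],[[-25,5,-30],[0,0,0],0],[[-20,10,-15],[0,0,0],0.2],[[0,0,0],[0,0,0],0.6],[[0,0,0],[0,0,0],0.6],[[0,0,0],[0,0,0],0.6]]'; python3 -c "
from h import *
goto(W(.520,.073,.0180),TH)
import json;m=optics.camera_model('wrist');json.dump({k:np.array(v).tolist() for k,v in m.items()},open('w7.json','w'))
cv2.imwrite('pics/w7.png',optics.get_image('wrist')[:,:,::-1])"; python3 meas.py w7 '346,(45,195),347,(205,285),38,(400,530),198'
```

```text
t: 11.15
tool_pos: [0.5998, 0.0866, 0.023]
tool_rot: [-3.139, 0.131, 0.006]
contact_force: [0.6, -0.1, -0.5]
opening: 0.0002
grip_force: 0.0
tcp [0.5998 0.0866 0.023 ] x-axis heading -0.0832 F [ 0.64 -0.12 -0.51] t 11.15
shift mm [ 1.3 -0.1 -0.5]
turn [ 0.0001  0.004  -0.001 ]
t: 11.82
tool_pos: [0.5313, 0.1027, 0.1128]
tool_rot: [-3.139, 0.13, 0.007]
contact_force: [0.5, 0.5, -1.0]
opening: 0.0483
grip_force: 0.0
tcp [0.5313 0.1027 0.1128] x-axis heading -0.0831 F [ 0.46  0.45 -1.03] t 11.82
shift mm [-0.6 73.  94.8]
turn [-0.0001  0.0042 -0.0009]
left edge y' (np.float64(129.58), 'slope', np.float64(-0.0029), 29)
line y' (np.float64(128.01), 'slope', np.float64(0.0014), 20)
near edge x' (np.float64(548.04), 'slope', np.float64(-0.0039), 17)
far edge x' (np.float64(638.44), 'slope', np.float64(-0.0008), 17)
```

```bash
python3 -c "
from h import *
import json
m=json.load(open('w7.json'));g=cv2.imread('pics/w7.png',0)
for r in(60,110,150,190,230,270):
    print(r,g[r,338:356],(plane(m,[[345.5,r],[346.5,r]],.026 if r<200 else .02)[:,:2]@Y*1000).round(2))"
```

```text
60 [ 82  83  83  82  84  92 116 133 152 169 175 175 176 174 174 178 184 190] [128.59 128.03]
110 [ 83  83  83  82  96 123 136 145 160 171 173 174 173 173 175 173 175 173] [128.01 127.42]
150 [ 83  82  82  90 111 133 143 155 167 171 171 171 171 170 170 170 170 171] [127.51 126.9 ]
190 [ 81  81  84 105 137 143 152 164 170 169 168 168 170 170 170 169 169 169] [126.97 126.35]
230 [ 81  82  94 130 152 146 112  88  82  81  80  81  80  81  81  81  81  81] [125.91 125.26]
270 [ 82  89 113 141 145 120  89  81  80  81  80  82  81  81  80  81  81  79] [125.3  124.62]
```

Once the line peeking out beside the board is accounted for, the edge lies within about 0.3 mm of it. Now the press home.

```bash
python3 -m pendant '[[[-5,35,0],[0,0.004,0],0.6],[[0,35,15],[0,0,0],0.6],[[0,3,30],[0,0,0],0.6],[[0,0,30],[0,0,0],0.6],[[0,0,12],[0,0,0],0.6],[[0,0,6],[0,0,0],0.6],[[0,0,0],[0,0,0],0.6],[[0,0,0],[0,0,0],0.6]]'; python3 -c "
from h import *
goto(W(.538,.073,.0180),TH)"
```

```text
t: 12.53
tool_pos: [0.521, 0.0305, 0.0206]
tool_rot: [-3.139, 0.13, -0.001]
contact_force: [0.1, 0.4, 0.9]
opening: 0.0513
grip_force: 0.0
tcp [0.521  0.0305 0.0206] x-axis heading -0.0825 F [0.12 0.37 0.92] t 12.53
shift mm [21.2  0.1  2.6]
turn [-0.0001 -0.0005 -0.0003]
```

```bash
python3 -m pendant '[[[5,0,2.3],[0,0,0],0.6],[[5,0,0],[0,0,0],0.6],[[4,0,0],[0,0,0],0.6],[[3,0,0],[0,0,0],0.6],[[2,0,0],[0,0,0],0.6],[[1,0,0],[0,0,0],0.6],[[1,0,0],[0,0,0],0.6],[[0,0,0],[0,0,0],0.6]]'; python3 -m pendant '[[[0.7,0,0],[0,0,0],0.6],[[0,0,0],[0,0,0],0.6]]';python3 -m pendant '[[[0.5,0,0],[0,0,0],0.6],[[0,0,0],[0,0,0],0.6]]'
```

```text
t: 13.2
tool_pos: [0.5413, 0.0284, 0.018]
tool_rot: [-3.139, 0.131, -0.0]
contact_force: [-0.6, 0.0, 0.4]
opening: 0.0515
grip_force: 0.0
t: 13.37
tool_pos: [0.5418, 0.0283, 0.018]
tool_rot: [3.139, -0.131, -0.0]
contact_force: [-1.0, -0.2, 0.7]
opening: 0.0509
grip_force: 0.0
t: 13.53
tool_pos: [0.5424, 0.0282, 0.018]
tool_rot: [-3.139, 0.131, -0.0]
contact_force: [0.8, 0.4, -0.2]
opening: 0.0513
grip_force: 0.0
```

```bash
python3 -m pendant '[[[0.3,0,0],[0,0,0],0.6],[[0,0,0],[0,0,0],0.6]]'
```

```text
t: 13.7
tool_pos: [0.5427, 0.0282, 0.018]
tool_rot: [-3.139, 0.131, -0.0]
contact_force: [0.1, -0.0, -0.2]
opening: 0.0509
grip_force: 0.0
```

```bash
python3 -m pendant '[[[0.6,0,0],[0,0,0],0.6],[[0,0,0],[0,0,0],0.6]]';python3 -m pendant '[[[0.5,0,0],[0,0,0],0.6],[[0,0,0],[0,0,0],0.6]]'
```

```text
t: 13.87
tool_pos: [0.5433, 0.0282, 0.018]
tool_rot: [-3.139, 0.131, 0.0]
contact_force: [-0.9, -0.9, 0.7]
opening: 0.0512
grip_force: 0.0
t: 14.03
tool_pos: [0.5438, 0.0282, 0.018]
tool_rot: [-3.139, 0.131, 0.0]
contact_force: [-0.5, -0.0, -0.3]
opening: 0.0511
grip_force: 0.2
```

```bash
python3 -m pendant '[[[0.5,0,0],[0,0,0],0.6],[[0,0,0],[0,0,0],0.6]]'
```

```text
t: 14.2
tool_pos: [0.5439, 0.0281, 0.0179]
tool_rot: [3.139, -0.131, -0.002]
contact_force: [-1.8, -0.3, 1.6]
opening: 0.0512
grip_force: 0.9
```

```bash
python3 -m pendant '[[[0.3,0,0],[0,0,0],0.6],[[0,0,0],[0,0,0],0.6]]'
```

```text
t: 14.37
tool_pos: [0.544, 0.0281, 0.0179]
tool_rot: [3.139, -0.131, -0.003]
contact_force: [-3.4, 0.3, 3.2]
opening: 0.051
grip_force: 1.8
```

```bash
python3 -m pendant '[[[0.2,0,0],[0,0,0],0.6],[[0,0,0],[0,0,0],0.6],[[0,0,0],[0,0,0],0.6],[[0,0,0],[0,0,0],0.6],[[0,0,0],[0,0,0],0.6]]'
python3 -c "
from h import *
goto(None)
import json;m=optics.camera_model('wrist');json.dump({k:np.array(v).tolist() for k,v in m.items()},open('w8.json','w'))
cv2.imwrite('pics/w8.png',optics.get_image('wrist')[:,:,::-1])"
```

```text
t: 14.78
tool_pos: [0.544, 0.0281, 0.0178]
tool_rot: [3.139, -0.131, -0.003]
contact_force: [-5.7, -0.0, 2.9]
opening: 0.0515
grip_force: 2.6
tcp [0.544  0.0281 0.0178] x-axis heading -0.0831 F [-5.67 -0.    2.88] t 14.78
```

View pics/w8.png

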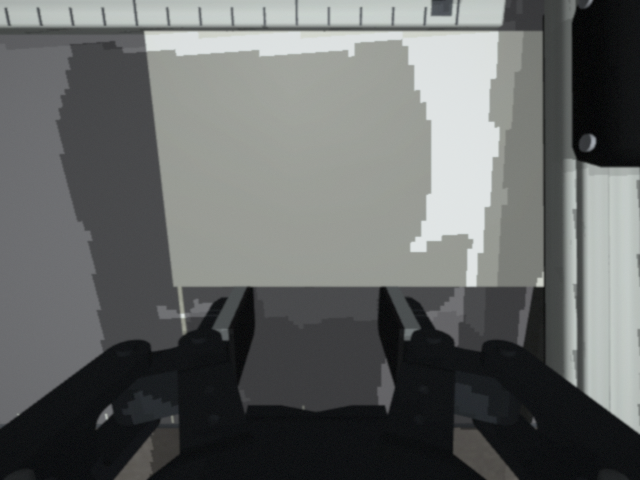

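The board is pressed home at about 5 N, its far edge flush with the fence at row 30. The left edge runs from (145,32) to (174,286), and the line is at (180,295).

```bash
python3 -c "
from h import *
import json
m=json.load(open('w8.json'));g=cv2.imread('pics/w8.png',0).astype(float)
px=[]
for r in range(60,284,16):
    c=int(145+(r-32)*29/254);s=g[r-1:r+2,c-8:c+9].mean(0);d=np.diff(s);px.append((c-8+d.argmax()+.5,r))
P=plane(m,px,.026)[:,:2]@np.c_[X,Y]*1000;print(P.round(1)[:,1])
for r in (292,298,304,310,320):print(g[r,172:192].astype(int))
print(plane(m,[[180,292],[181,304],[183,320]],.02)[:,:2]@Y*1000)"
```

```text
[128.5 128.4 128.4 128.3 128.3 128.2 128.5 128.5 128.4 128.3 128.3 128.2
 128.5 128.5]
[ 73  73  72  73  76  98 129 150 152 134 106  79  74  72  74  74  73  72
  73  73]
[ 74  73  74  73  73  81 107 137 150 147 126  94  77  74  74  73  73  74
  73  73]
[ 73  73  73  74  73  73  89 128 153 160 152 121  87  74  72  73  74  73
  73  73]
[106 107 106 104  91  77  77  97 134 157 159 142 109  82  73  74  73  80
  96 109]
[ 73  73  73  72  74  72  73  74  90 127 148 151 136 109  82  74  73  71
  66  63]
[128.22060673 128.35445503 128.25544165]
```

Milestone 1 is met: the edge at 128.4 and the line at 128.25 mm. Next I'll back off and go above the tab.

```bash
python3 -m pendant '[[[-2,0,0],[0,0,0],0.6],[[-10,0,0],[0,0,0],0.6],[[-10,0,-20],[0,0,0],0.6],[[0,0,-40],[0,0,0],0.3],[[0,0,-40],[0,0,0],0],[[-10,5,-40],[0,0,0],0],[[-20,35,0],[0,0,0],0],[[-20,30,0],[0,0,0],0],[[-8,10,0],[0,0,0],0],[[0,0,0],[0,0,0],0],[[0,0,0],[0,0,0],0]]'; python3 - <<'E'
from h import *
import json
goto(W(.459,-.0069,.110),TH)
m=optics.camera_model('wrist');im=optics.get_image('wrist')[:,:,::-1];mt=optics.camera_model('top');it=optics.get_image('top')[:,:,::-1]
cv2.imwrite('pics/w9.png',im);print(proj(m,[W(.459,-.0069,.104)]))
b=cv2.resize(it[190:290,240:360],None,fx=4,fy=4,interpolation=2)
cv2.imwrite('pics/w9c.png',np.vstack([np.hstack([im,np.zeros((480,0,3),np.uint8)])]))
E
```

```text
t: 15.75
tool_pos: [0.4583, -0.045, 0.1579]
tool_rot: [-3.138, 0.133, -0.002]
contact_force: [0.3, -0.4, 0.0]
opening: -0.0
grip_force: 0.0
tcp [ 0.4583 -0.045   0.1579] x-axis heading -0.0848 F [ 0.31 -0.4   0.01] t 15.75
shift mm [-1.5 -0.3 47.9]
turn [-0.0006 -0.0013 -0.0026]
[[314.33562851 259.08208623]]
```

View pics/w9.png

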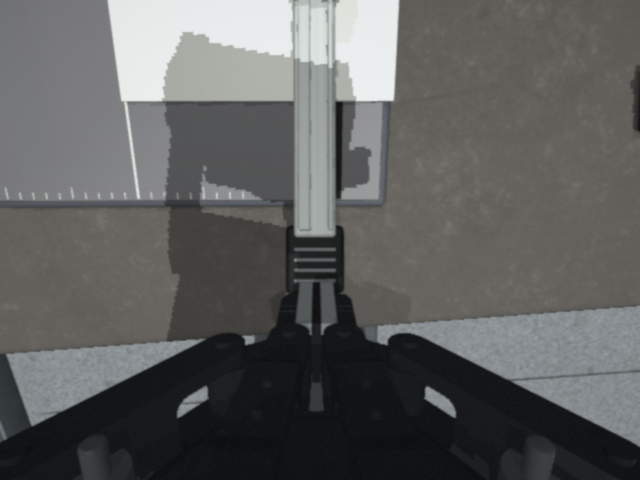

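The tab is directly under the tool at (315,262), against a prediction of (314,259). The board and line at the left are undisturbed. Descending now.

```bash
python3 -m pendant '[[[-1,0,25],[0,0,0],0],[[0,0,12],[0,0,0],0],[[0,0,5],[0,0,0],0],[[0,0,0],[0,0,0],0]]'; python3 -m pendant '[[[0,0,2],[0,0,0],0],[[0,0,2],[0,0,0],0],[[0,0,0],[0,0,0],0]]'; python3 -m pendant '[[[0,0,1.5],[0,0,0],0],[[0,0,0],[0,0,0],0]]'
```

```text
t: 16.18
tool_pos: [0.4562, -0.044, 0.1137]
tool_rot: [-3.138, 0.129, 0.007]
contact_force: [-0.2, -0.4, 0.2]
opening: 0.0001
grip_force: 0.0
t: 16.43
tool_pos: [0.4578, -0.0449, 0.1124]
tool_rot: [3.139, -0.13, 0.001]
contact_force: [-0.6, 0.3, -0.3]
opening: 0.0001
grip_force: 0.0
t: 16.6
tool_pos: [0.4576, -0.045, 0.1108]
tool_rot: [3.139, -0.131, 0.001]
contact_force: [0.2, 0.6, -0.1]
opening: -0.0003
grip_force: 0.0
```

```bash
python3 -m pendant '[[[0,0,1.5],[0,0,0],0],[[0,0,0],[0,0,0],0]]'
```

```text
t: 16.77
tool_pos: [0.4574, -0.045, 0.109]
tool_rot: [-3.139, 0.131, -0.0]
contact_force: [0.4, -0.4, -0.6]
opening: -0.0004
grip_force: 0.0
```

```bash
python3 -m pendant '[[[0,0,2],[0,0,0],0],[[0,0,2],[0,0,0],0],[[-0.5,0,2],[0,0,0],0],[[-0.5,0,2],[0,0,0],0]]'; python3 -m pendant '[[[-0.6,0,2],[0,0,0],0],[[-0.6,0,2],[0,0,0],0],[[-0.6,0,2],[0,0,0],0],[[-0.6,0,2],[0,0,0],0]]'
```

```text
t: 17.1
tool_pos: [0.4563, -0.0448, 0.1007]
tool_rot: [-3.139, 0.131, 0.0]
contact_force: [0.6, 0.3, 0.6]
opening: 0.0001
grip_force: 0.3
t: 17.43
tool_pos: [0.454, -0.0446, 0.0929]
tool_rot: [-3.139, 0.131, -0.0]
contact_force: [-0.1, 0.6, 0.7]
opening: -0.0001
grip_force: 0.3
```

```bash
python3 -m pendant '[[[-0.6,0,2],[0,0,0],0],[[-0.5,0,2],[0,0,0],0],[[-0.5,0,2],[0,0,0],0],[[-0.5,0,2],[0,0,0],0]]'; python3 -m pendant '[[[-0.4,0,2],[0,0,0],0],[[-0.4,0,2],[0,0,0],0],[[-0.4,0,2],[0,0,0],0],[[-0.4,0,2],[0,0,0],0]]'
```

```text
t: 17.77
tool_pos: [0.452, -0.0445, 0.0849]
tool_rot: [3.139, -0.131, 0.001]
contact_force: [1.1, -0.3, 0.6]
opening: -0.0002
grip_force: 0.3
t: 18.1
tool_pos: [0.4503, -0.0443, 0.0768]
tool_rot: [-3.139, 0.131, -0.0]
contact_force: [-0.7, -0.1, 0.6]
opening: 0.0001
grip_force: 0.3
```

```bash
python3 -m pendant '[[[-0.4,0,2],[0,0,0],0],[[-0.3,0,2],[0,0,0],0],[[-0.3,0,2],[0,0,0],0],[[-0.3,0,2],[0,0,0],0],[[-0.3,0,2],[0,0,0],0],[[-0.2,0,2],[0,0,0],0],[[-0.2,0,2],[0,0,0],0],[[-0.2,0,2],[0,0,0],0],[[-0.2,0,2],[0,0,0],0],[[-0.1,0,2],[0,0,0],0],[[-0.1,0,2],[0,0,0],0],[[-0.1,0,2],[0,0,0],0]]'; python3 -m pendant '[[[0,0,2],[0,0,0],0],[[0,0,2],[0,0,0],0],[[0,0,2],[0,0,0],0],[[0,0,0],[0,0,0],0]]'
```

```text
t: 19.1
tool_pos: [0.4476, -0.0441, 0.0528]
tool_rot: [-3.139, 0.131, 0.0]
contact_force: [0.1, 0.8, 1.1]
opening: 0.0002
grip_force: 0.3
t: 19.43
tool_pos: [0.4474, -0.044, 0.0465]
tool_rot: [-3.139, 0.131, 0.001]
contact_force: [-0.3, 0.0, 0.7]
opening: 0.0001
grip_force: 0.0
```

```bash
python3 -m pendant '[[[0,0,1.5],[0,0,0],0],[[0,0,1.5],[0,0,0],0],[[0,0,1],[0,0,0],0],[[0,0,0],[0,0,0],0]]'; python3 -m pendant '[[[0,0,1],[0,0,0],0],[[0,0,0],[0,0,0],0]]'
```

```text
t: 19.77
tool_pos: [0.4476, -0.0441, 0.0428]
tool_rot: [-3.139, 0.131, 0.0]
contact_force: [0.3, 0.5, -0.1]
opening: 0.0
grip_force: 0.0
t: 19.93
tool_pos: [0.4476, -0.0441, 0.0419]
tool_rot: [-3.139, 0.131, -0.0]
contact_force: [0.4, -0.2, -0.4]
opening: -0.0001
grip_force: 0.0
```

```bash
python3 -m pendant '[[[0,0,0.7],[0,0,0],0],[[0,0,0],[0,0,0],0]]'
```

```text
t: 20.1
tool_pos: [0.4477, -0.0441, 0.0413]
tool_rot: [3.139, -0.131, 0.0]
contact_force: [0.2, 0.3, -0.7]
opening: -0.0
grip_force: 0.0
```

```bash
python3 -m pendant '[[[0,0,0.6],[0,0,0],0],[[0,0,0],[0,0,0],0]]'
```

```text
t: 20.27
tool_pos: [0.4476, -0.0441, 0.0406]
tool_rot: [-3.139, 0.131, -0.0]
contact_force: [-0.2, -0.3, 0.1]
opening: 0.0001
grip_force: 0.0
```

```bash
python3 -m pendant '[[[0,0,0.6],[0,0,0],0],[[0,0,0],[0,0,0],0]]'
```

```text
t: 20.43
tool_pos: [0.4476, -0.0441, 0.0401]
tool_rot: [3.139, -0.131, 0.0]
contact_force: [0.3, -0.1, 0.1]
opening: -0.0001
grip_force: 0.0
```

```bash
python3 -m pendant '[[[0,0,0.5],[0,0,0],0],[[0,0,0],[0,0,0],0]]'
```

```text
t: 20.6
tool_pos: [0.4476, -0.0441, 0.04]
tool_rot: [-3.139, 0.131, 0.001]
contact_force: [-1.8, 0.8, 4.1]
opening: 0.0002
grip_force: 2.1
```

```bash
python3 -m pendant '[[[0,0,0.4],[0,0,0],0],[[0,0,0],[0,0,0],0]]'
```

```text
t: 20.77
tool_pos: [0.4477, -0.0441, 0.04]
tool_rot: [-3.139, 0.131, 0.001]
contact_force: [-4.2, 0.9, 6.9]
opening: 0.0001
grip_force: 3.7
```

The rail is level and pressed at about 7 N. Now I'll release it gently and check.

```bash
python3 -m pendant '[[[0,0,0],[0,0,0],0],[[0,0,0],[0,0,0],0],[[0,0,-0.5],[0,0,0],0],[[0,0,-0.5],[0,0,0],0],[[0,0,-1],[0,0,0],0],[[0,0,-3],[0,0,0],0],[[0,0,-15],[0,0,0],0],[[0,0,-35],[0,0,0],0],[[0,-20,-35],[0,0,0],0.3],[[20,-35,-10],[0,0,0],0.6],[[20,-35,0],[0,0,0],0.6]]'; python3 -m pendant '[[[20,-30,10],[0,0,0],0.6],[[10,-20,0],[0,0,0],0.6],[[0,0,0],[0,0,0],0.6],[[0,0,0],[0,0,0],0.6]]'
python3 -c "
from h import *
goto(None)
import json;m=optics.camera_model('wrist');json.dump({k:np.array(v).tolist() for k,v in m.items()},open('w10.json','w'))
cv2.imwrite('pics/w10.png',optics.get_image('wrist')[:,:,::-1])"
```

```text
t: 21.68
tool_pos: [0.4984, 0.0426, 0.1449]
tool_rot: [3.138, -0.135, 0.017]
contact_force: [0.8, -0.5, -0.1]
opening: 0.0356
grip_force: 0.0
t: 22.02
tool_pos: [0.529, 0.0903, 0.1289]
tool_rot: [3.139, -0.127, -0.001]
contact_force: [-0.0, -0.9, -0.3]
opening: 0.0512
grip_force: 0.0
tcp [0.529  0.0903 0.1289] x-axis heading -0.0811 F [-0.03 -0.89 -0.29] t 22.02
```

View pics/w10.png

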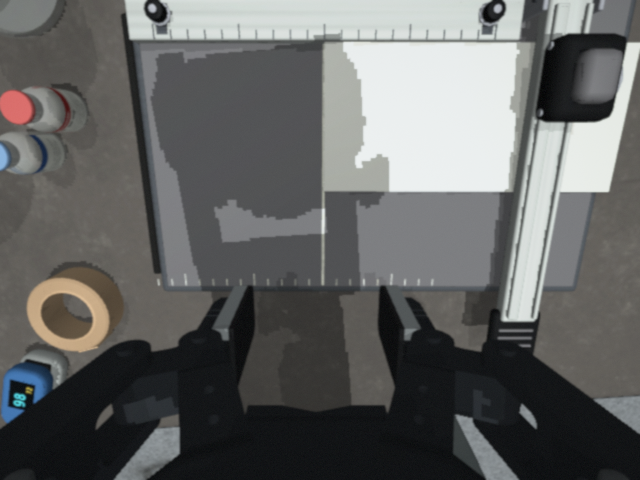

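The rail is down on the board. The left edge meets the line at column ~323 and the far edge meets the fence at row 41. One numeric check before handing in.

```bash
python3 meas.py w10 '323,(50,188),323,(198,280),41,(400,500),190'; python3 -c "
import cv2;g=cv2.imread('pics/w10.png',0)
for r in(70,120,170):print(g[r,314:332])
print(g[240,314:332]);print(g[30:50,450])"
```

```text
left edge y' (np.float64(129.26), 'slope', np.float64(0.0008), 28)
line y' (np.float64(128.05), 'slope', np.float64(0.0014), 21)
near edge x' (np.float64(548.91), 'slope', np.float64(-0.0017), 13)
far edge x' (np.float64(639.24), 'slope', np.float64(0.0005), 12)
[ 83  84  84  83  83  82  82  94 124 148 164 174 176 177 176 176 175 176]
[ 84  83  84  83  83  84  84 101 139 162 169 172 175 174 174 174 174 174]
[ 83  82  82  81  82  81  87 110 143 160 164 169 171 171 171 171 170 170]
[ 81  81  81  82  80  81  88 116 147 148 121  91  80  82  81  82  81  81]
[218 220 221 222 221 222 221 217 201 165 124 135 197 228 234 234 234 235
 234 235]
```

```bash
python3 -c "
from station import ctrl
print(ctrl.finish_job())"
```

```text
the job is handed in; nothing more can be done
None
```

I've handed the job in: the board is square on the fence with its left edge within about 1.2 mm of the scribed line and the rail pressed down on it, but no verdict came back and I couldn't measure the strip's hold on the board after letting go.

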